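# Tip the drained tube racks back onto their feet

## Robot

A 6-joint arm with a two-finger parallel gripper is mounted at the origin on the work surface. World frame = base frame: x ahead of the robot, y to its left, z up, the work surface at z = 0. Lengths are in mm, angles in rad, forces in N, time in s.
With the tool pointing down it reaches from about 350 to 850 mm from the base axis. Payload 8.1 kg.
Tool frame: the origin (TCP) lies midway between the tips of the shut fingers; the grasp point (between the pads) lies 19 mm behind it; z points along the fingers, x is the direction in which the jaws open and shut, and the axes are right-handed (so a half turn about z gives the same grasp; the last joint's range is limited). The gripper opens to 85 mm and grips with 20 to 120 N. Pads are 22 mm wide; open, the fingers measure 114 mm over their backs; the gripper's body (76 mm by 85 mm) begins 54 mm behind the grasp point. The pads swing forward as they close: fully open they stand 13 mm farther back than shut.
Start: joints at [-1.41, 0.13, 1.488, -0, 1.523, -0.085], TCP at [146.02, -581.965, 231.292] pointing down, gripper open.
Joint ranges: [-2.96, 2.96], [-0.89, 2.26], [0.02, 2.5], [-1.34, 4.48], [0, 2.73], [-2.66, 2.66]. Speed limits (rad/s): [2.39, 2.39, 2.79, 3.14, 3.14, 3.14].

## Interface

Orientations are given as a 3x3 rotation matrix whose columns are the frame's x, y, z axes.
In Python, from rig import * gives the robot as it stands.
- The arm moves only by the tool step_arm, never from a script. Its argument "series" is a list of rows, each a list of 7 numbers: the shift along the tool's x, y, z each as a share of 15 cm, from -1 to 1, then the turn, a rotation vector about the tool's x, y, z each as a share of 60 degrees, from -1 to 1, then the opening, from -1 (shut) to 1 (fully open). A call has 1 to 8 rows; each row shifts and turns the commanded pose from where the row before left it, along the tool's axes as they then stand; what a row does not reach is not made up. A row lasts 1/12 s, in which the tool goes at most 41.7 mm and 7.16 degrees, less where a joint would pass 70% of its speed; a pose out of reach is approached as far as the arm can. A call with a number of a shift or a turn outside -1 to 1 is refused whole. A call with a gripper value outside its range is refused whole. The fingers move at their own pace and stop on an object; "force" is the grip in N (left out, the last holds). Time passes only in rows, so rows that do not move let the fingers close. It gives the time, the measured TCP pose, the force and the opening at its end, in the units of the state.
- state(): the state, without advancing time (a new reading comes with each control period).
- snapshot(name): name is "scene" or "side" or "wrist"; returns (picture, depth): 384x512x3 uint8, red, green, blue; 384x512 float32, mm along the optical axis (not along the pixel's ray), 0 where there is no reading.
- camera_info(name): a dict with "vertical_fov" (degrees; the focal length in pixels is half the picture's height over the tangent of half this angle, whatever the lens; pixels are square), "cx", "cy" (the principal point, pixels), "dist_coeffs" ([k1, k2, p1, p2, k3] as OpenCV has them; the pictures are not rectified), "R" (3x3) and "t" (3): a world point X has camera coordinates R X + t. Camera axes: x right, y down, z forward; pixel columns grow to the right and rows downward; lengths in mm; the calibration is good to about 2 mm. A picture is of the moment at which its call begins: read the wrist's pose just before it. camera_info takes no time and is no camera call; for the wrist camera it gives the pose at the moment of the call.
- close_job(): hands the job in, once; it reports no verdict.
The state is a dict: "t": time; "joint_pos": joint angles; "qd": joint speeds; "tau": joint torques, N m; "eef_pos": TCP position; "ee_rot": TCP orientation; "contact_force": force on the tool from outside, world axes, zero at the start; "wrist_torque": the same for the moment, N m; "gripper_width": finger opening in mm.
Only numpy, scipy, OpenCV 4.12 (cv2) and the standard library are available. Lean on these libraries where they do the work, as an engineer would, in place of code of your own. Each camera call takes 0.05 s, during which the arm holds its last target.

## Task

The blue and the orange tube racks have drained standing on their sides; push each one over with the fingertips, on the spot, so that it comes down on its dark rubber feet with the openings facing up, ready for filling. Only push them: do not pick up, carry or shove away a rack, never let one go over the other way onto its openings, and leave everything else on the bench where it stands.

Things in the scene. Friction and masses are not known exactly. Their poses are not given: they have to be found in the camera images.
- rack_blue: Blue tube rack, rigid, 0.14-0.28 kg, in use 128 long, 104 wide, 56 mm high; grid of 17 mm openings on top, backed by a black rubber sheet no finger can enter, two dark rubber runners below. Starts on a long side: 104 tall, 56 thick, openings facing any way. Origin: centre of the side it stands on. Axes: x from runners (-28 mm) to openings (+28), to end straight up; y its length (+-64); z 0-104, up at the start.
- rack_blue_edge (a point): middle of the blue rack's lower long edge on the runner side (-28, 0, 0 mm in its frame), on the bench throughout. Pushed high on the openings face, the rack pivots here and falls onto its runners by itself once its upper edge has gone 45 mm (25 degrees); that edge rises to 118 mm midway. Pushed low it slides; a finger driven on low, past this edge, wedges it
- rack_blue_top (a point): centre of the blue rack's grid of openings (28, 0, 52 mm in its frame): 52 mm above the bench at the start, 56 mm when the rack is on its feet, 0 when upside down
- rack_orange: Orange tube rack, rigid, 0.14-0.28 kg, in use 128 long, 104 wide, 56 mm high; grid of 17 mm openings on top, backed by a black rubber sheet no finger can enter, two dark rubber runners below. Starts on a long side: 104 tall, 56 thick, openings facing any way. Origin: centre of the side it stands on. Axes: x from runners (-28 mm) to openings (+28), to end straight up; y its length (+-64); z 0-104, up at the start.
- rack_orange_edge (a point): middle of the orange rack's lower long edge on the runner side (-28, 0, 0 mm in its frame), on the bench throughout. Pushed high on the openings face, the rack pivots here and falls onto its runners by itself once its upper edge has gone 45 mm (25 degrees); that edge rises to 118 mm midway. Pushed low it slides; a finger driven on low, past this edge, wedges it
- rack_orange_top (a point): centre of the orange rack's grid of openings (28, 0, 52 mm in its frame): 52 mm above the bench at the start, 56 mm when the rack is on its feet, 0 when upside down
- rack_white: bystander: white tube rack of the same make, 104 x 128 mm, in use on its feet with red and green capped tubes (91 mm high in all), beyond the work; origin at the centre of its underside
- amber_jar: bystander: amber glass jar with black cap, 62 mm diameter, 95 mm high, near the middle line between the two racks; origin at the centre of its underside
- beaker: bystander: empty glass beaker, 68 mm diameter, 90 mm high, near the middle line between the two racks; origin at the centre of its underside
- media_bottle: bystander: glass bottle with blue cap, 70 mm diameter, 142 mm high, off to the right; origin at the centre of its underside
- flask: bystander: conical glass flask, 85 mm diameter at the foot, 134 mm high, beyond the work; origin at the centre of its underside
- tip_box: bystander: closed clear and blue pipette tip box, 122 x 86 mm, 79 mm high, off to the left; origin at the centre of its underside
- wash_bottle: bystander: white wash bottle with red cap and spout, 74 mm diameter, 183 mm high, off to the right; origin at the centre of its underside
Mind the look-alikes: they are no part of the job. What is meant by the rack_orange is not pink, and is the smaller of those in its own colour.

How it is judged:
By the outcome, as a careful person would: the job done as asked, in the order asked, and still so for the second after the job is handed in, with the robot touching nothing.
It also fails if it takes over 45 s, if anything falls off the work surface, if the arm or the gripper's body presses on something with over 40 N, if the wrist force passes 120 N, or if a joint passes its speed limit or range.

## Working session

There is one attempt and no reset: what is moved stays moved. The work goes in short steps, Python scripts to look and compute and a tool call to move; the robot and the scene stay as the last step left them, time stands still between calls to the robot, and variables do not carry over. Pictures are saved under pics/ and viewed, and the job is handed in when it is done.

Besides the shell and the picture viewer there is one more tool, called after ">>>" by a JSON object that holds its "name" and its "arguments". step_arm: Moves the arm, as the interface text tells. Shift numbers are shares of 15 cm and turn numbers shares of 60 degrees, none past 1 either way. Its arguments: {"type":"object","properties":{"series":{"type":"array"},"force":{"type":"number"}},"required":["series"]}

```bash
mkdir -p pics; ls; cat > snap.py <<'E'
from rig import *
import cv2, numpy as np, pickle, sys
tag=sys.argv[1]
for n in sys.argv[2:]:
    ci=camera_info(n); p,d=snapshot(n)
    pickle.dump((p,d,ci),open(f'pics/{tag}_{n}.pkl','wb'))
    cv2.imwrite(f'pics/{tag}_{n}.png',cv2.cvtColor(p,cv2.COLOR_RGB2BGR))
s=state(); print(s['t'],s['eef_pos'],s['ee_rot'],s['gripper_width'],s['contact_force'])
E
python3 snap.py a scene side
python3 - <<'E'
import pickle
for n in('scene','side'):
    p,d,ci=pickle.load(open(f'pics/a_{n}.pkl','rb')); print(n,ci,(d>0).mean())
E
```

```text
pics
0.1 [ 145.93162703 -581.48039875  230.35644779] [[ 2.43282676e-01 -9.69955395e-01 -2.67940692e-04]
 [-9.69954073e-01 -2.43282788e-01  1.60641263e-03]
 [-1.62333395e-03 -1.30922198e-04 -9.99998674e-01]] 85.11887748503115 [ 0.61913345  0.54833333 -0.05140517]
scene {'vertical_fov': 46.00607532060454, 'cx': 261.03352715323626, 'cy': 185.3175868497655, 'dist_coeffs': array([0.01419848, 0.        , 0.        , 0.        , 0.        ]), 'R': array([[ 0.71086233,  0.70323228,  0.01179458],
       [ 0.59105505, -0.5882105 , -0.55196227],
       [-0.38121999,  0.39934043, -0.83378567]]), 't': array([-400.32716078, -274.69512228, 2029.42712392])} 0.9960378011067709
side {'vertical_fov': 55.53819020918516, 'cx': 255.3041363490787, 'cy': 191.69663329242331, 'dist_coeffs': array([-0.09566121,  0.        ,  0.        ,  0.        ,  0.        ]), 'R': array([[-0.74486456, -0.6671609 , -0.00855144],
       [-0.32436182,  0.37328064, -0.86916683],
       [ 0.58306621, -0.6446378 , -0.49444504]]), 't': array([417.53884956, 209.42239364, 930.04990912])} 0.996063232421875
```

View pics/a_scene.png

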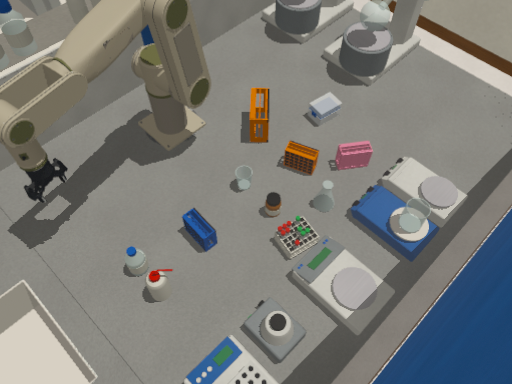

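View pics/a_side.png

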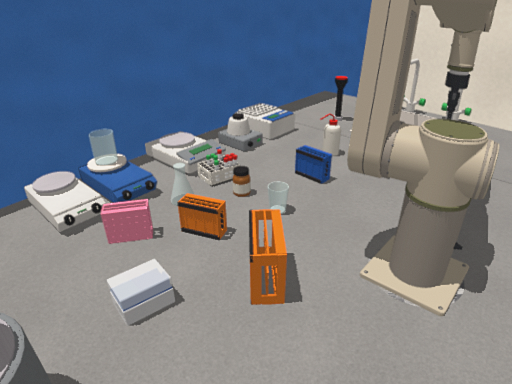

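Candidates in the scene picture are the large orange rack (260,115), the small orange rack (302,157), the pink rack (353,155), the blue rack (200,229), and a blue balance (395,220). By the description I choose the small orange one (302,157) and the blue one (200,229). I'll check both in a close crop.

```bash
python3 - <<'E'
import pickle,cv2,numpy as np
def crop(n,x0,y0,w,h):
    p=pickle.load(open(f'pics/a_{n}.pkl','rb'))[0][...,::-1]
    return cv2.resize(p[y0:y0+h,x0:x0+w],(390,290),interpolation=cv2.INTER_CUBIC)
a=np.vstack([np.hstack([crop('scene',170,200,66,49),crop('scene',270,132,66,49)]),np.hstack([crop('side',280,135,66,49),crop('side',170,185,66,49)])])
cv2.imwrite('pics/crops.png',a)
E
```

```text
(no output)
```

View pics/crops.png

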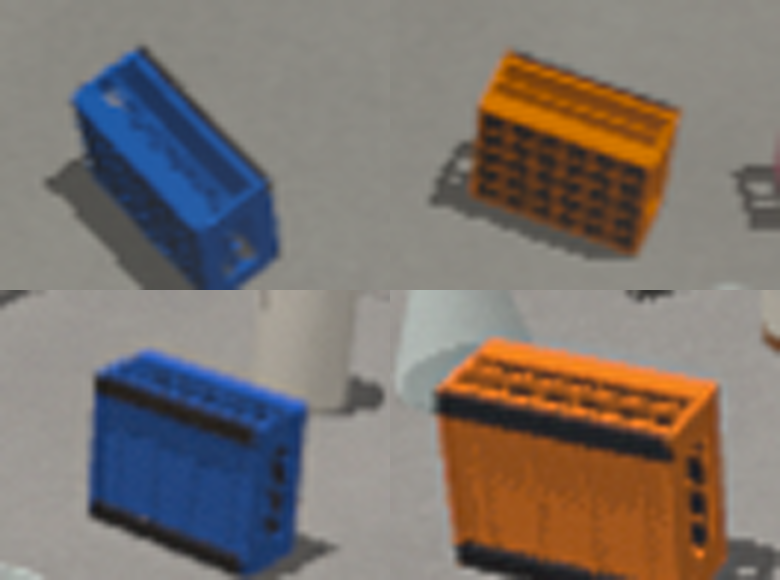

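The crops show that in the scene view both opening grids face the camera: the blue one to lower left, the orange one downward. The side view shows the runner bars on the opposite faces. Next I measure the poses.

```bash
cat > geo.py <<'E'
import pickle,cv2,numpy as np
def load(tag,n):
    p,d,ci=pickle.load(open(f'pics/{tag}_{n}.pkl','rb'))
    f=p.shape[0]/2/np.tan(np.radians(ci['vertical_fov']/2)); K=np.array([[f,0,ci['cx']],[0,f,ci['cy']],[0,0,1]])
    return p,d,ci,K
def cloud(tag,n):
    p,d,ci,K=load(tag,n)
    v,u=np.mgrid[:p.shape[0],:p.shape[1]]
    uv=cv2.undistortPoints(np.stack([u,v],-1).reshape(-1,1,2).astype(float),K,ci['dist_coeffs']).reshape(p.shape[0],p.shape[1],2)
    C=np.dstack([uv*d[...,None],d]); W=(C-ci['t'])@ci['R']; W[d<=0]=np.nan
    hsv=cv2.cvtColor(p,cv2.COLOR_RGB2HSV)
    return p,W,hsv
E
python3 - <<'E'
from geo import *
import itertools
R={'blue':((95,130,110,255),{'scene':(175,200,225,255),'side':(285,140,340,190)}),'orange':((5,20,140,255),{'scene':(275,135,325,180),'side':(172,188,232,242)})}
for n in('scene','side'):
    p,W,h=cloud('a',n)
    bench=W[(h[...,1]<40)]; z=bench[:,2]; z=z[np.abs(z)<15]; print(n,'bench z',np.median(z))
    for c,((h0,h1,s0,_),b) in R.items():
        x0,y0,x1,y1=b[n]; m=np.zeros(h.shape[:2],bool); m[y0:y1,x0:x1]=True
        m&=(h[...,0]>=h0)&(h[...,0]<=h1)&(h[...,1]>=s0)
        P=W[m]; P=P[np.isfinite(P[:,0])]
        print(c,len(P),'z',np.percentile(P[:,2],[1,50,95,99]))
        T=P[(P[:,2]>90)&(P[:,2]<115)][:,:2]
        for nm,Q in(('top',T),('all',P[:,:2])):
            r=cv2.minAreaRect(Q.astype(np.float32)); print(' ',nm,len(Q),'c',np.round(r[0],1),'size',np.round(r[1],1),'ang',round(r[2],1), np.round(cv2.boxPoints(r)).tolist())
E
```

```text
scene bench z 1.0102497570118962
blue 719 z [  0.69451245  88.09546433 108.47489693 112.02495744]
  top 346 c [ 516.7 -279.5] size [ 56.  133.2] ang 87.9 [[449.0, -305.0], [582.0, -310.0], [584.0, -254.0], [451.0, -249.0]]
  all 719 c [ 488.4 -274.6] size [ 66.2 196.8] ang 80.5 [[386.0, -291.0], [580.0, -324.0], [591.0, -258.0], [397.0, -226.0]]
orange 603 z [ -1.72370177  92.24502584 108.69918077 111.42517317]
  top 316 c [559.  237.2] size [126.8  60.3] ang 20.9 [[489.0, 243.0], [510.0, 186.0], [629.0, 232.0], [607.0, 288.0]]
  all 603 c [528.7 238.1] size [104.8 200.2] ang 82.6 [[423.0, 199.0], [621.0, 173.0], [635.0, 277.0], [436.0, 303.0]]
side bench z 0.6285567973074525
blue 871 z [  8.21627364  63.57505224 105.79527486 106.90079902]
  top 206 c [ 513.8 -275.7] size [ 59.4 130.4] ang 87.3 [[447.0, -302.0], [578.0, -308.0], [580.0, -249.0], [450.0, -243.0]]
  all 871 c [ 513.7 -275.9] size [ 59.5 130.8] ang 87.0 [[447.0, -302.0], [577.0, -309.0], [581.0, -250.0], [450.0, -243.0]]
orange 1440 z [  8.97519021  67.64319785 105.61596204 106.50997992]
  top 404 c [555.1 237.7] size [128.5  58.8] ang 21.0 [[485.0, 242.0], [506.0, 187.0], [626.0, 233.0], [605.0, 288.0]]
  all 1440 c [554.6 238.1] size [129.7  59.6] ang 20.2 [[483.0, 244.0], [504.0, 188.0], [626.0, 233.0], [605.0, 288.0]]
```

```bash
python3 - <<'E'
from geo import *
p,W,h=cloud('a','scene')
# objects map: anything z>15 in working region, clustered in xy grid
m=np.isfinite(W[...,2])&(W[...,2]>20)&(W[...,0]>250)&(W[...,0]<900)&(abs(W[...,1])<560)
n,l,st,_=cv2.connectedComponentsWithStats(m.astype(np.uint8))
for i in range(1,n):
    if st[i,4]<60: continue
    P=W[l==i]; T=P[P[:,2]>np.percentile(P[:,2],98)-12]
    print(st[i,:4],st[i,4],'zmax',round(np.percentile(P[:,2],98)),'topcentre',np.round((T.min(0)+T.max(0))/2),'xr',np.round([P[:,0].min(),P[:,0].max()]),'yr',np.round([P[:,1].min(),P[:,1].max()]))
E
```

```text
[250  88  20  53] 556 zmax 154 topcentre [313. 267. 149.] xr [251. 381.] yr [173. 359.]
[308  95  31  28] 562 zmax 87 topcentre [444. 508.  84.] xr [392. 496.] yr [456. 560.]
[284 140  36  33] 749 zmax 110 topcentre [559. 238. 106.] xr [490. 629.] yr [187. 286.]
[336 141  37  27] 739 zmax 110 topcentre [704. 397. 109.] xr [645. 764.] yr [328. 470.]
[351 157  64  63] 869 zmax 78 topcentre [875. 370.  74.] xr [845. 900.] yr [186. 552.]
[236 166  17  22] 303 zmax 94 topcentre [465.   2.  90.] xr [430. 499.] yr [-31.  36.]
[315 180  19  30] 386 zmax 139 topcentre [750. 165. 134.] xr [712. 790.] yr [125. 192.]
[265 192  17  24] 314 zmax 101 topcentre [633.  -3.  98.] xr [605. 665.] yr [-36.  24.]
[181 208  37  42] 769 zmax 110 topcentre [ 516. -277.  106.] xr [449. 585.] yr [-308. -247.]
[275 216  45  42] 1055 zmax 95 topcentre [776. -42.  91.] xr [721. 849.] yr [-111.   37.]
[292 235  42  46] 512 zmax 76 topcentre [882. -63.  72.] xr [861. 900.] yr [-161.   41.]
[124 247  24  28] 483 zmax 146 topcentre [ 453. -520.  144.] xr [425. 489.] yr [-555. -487.]
[145 269  27  31] 608 zmax 178 topcentre [ 599. -496.  175.] xr [550. 619.] yr [-556. -468.]
[244 297  31  33] 284 zmax 62 topcentre [ 884. -339.   58.] xr [864. 900.] yr [-404. -276.]
[207 334  28  27] 218 zmax 102 topcentre [ 889. -512.   97.] xr [878. 900.] yr [-560. -461.]
```

>>> {"name": "step_arm", "arguments": {"series": [[-0.074, -0.228, 0, 0, 0, 0, 1], [-0.074, -0.228, 0, 0, 0, 0, 1], [-0.074, -0.228, 0, 0, 0, 0, 1], [-0.074, -0.228, 0, 0, 0, 0, 1], [-0.074, -0.228, 0, 0, 0, 0, 1], [-0.074, -0.228, 0, 0, 0, 0, 1], [-0.074, -0.228, 0, 0, 0, 0, 1], [-0.074, -0.228, 0, 0, 0, 0, 1]]}}

```text
t: 0.77
eef_pos: [390.9, -427.8, 230.9]
ee_rot: [[0.243, -0.97, -0.0], [-0.97, -0.243, 0.001], [-0.001, 0.0, -1.0]]
contact_force: [0.1, 0.1, 0.5]
gripper_width: 85.2
```

>>> {"name": "step_arm", "arguments": {"series": [[-0.074, -0.228, 0, 0, 0, 0, 1], [-0.074, -0.228, 0, 0, 0, 0, 1], [-0.074, -0.228, 0, 0, 0, 0, 1], [-0.074, -0.228, 0, 0, 0, 0, 1], [0, 0, 0, 0, 0, -0.11, 1], [0, 0, 0, 0, 0, -0.11, 1], [0, 0, 0, 0, 0, -0.11, 1], [0, 0, 0, 0, 0, -0.11, 1]]}}

```text
t: 1.43
eef_pos: [511.8, -352.3, 230.5]
ee_rot: [[0.654, -0.756, -0.001], [-0.756, -0.654, 0.001], [-0.001, 0.0, -1.0]]
contact_force: [-0.6, 0.2, 0.6]
gripper_width: 85.4
```

>>> {"name": "step_arm", "arguments": {"series": [[0, 0, 0, 0, 0, -0.11, 1], [0, 0, 0, 0, 0, -0.11, 1], [0, 0, 0, 0, 0, -0.11, 1], [0, 0, 0, 0, 0, -0.11, 1], [0, 0, 0, 0, 0, -0.11, 1], [0, 0, 0, 0, 0, -0.11, 1], [0, 0, 0, 0, 0, -0.11, 1], [0, 0, 0, 0, 0, 0, 1]]}}

```text
t: 2.1
eef_pos: [511.4, -352.7, 230.7]
ee_rot: [[0.999, -0.052, -0.001], [-0.052, -0.999, 0.001], [-0.001, -0.001, -1.0]]
contact_force: [0.2, -0.2, 0.4]
gripper_width: 85.6
```

>>> {"name": "step_arm", "arguments": {"series": [[0, 0, 0.206, 0, 0, 0, 1], [0, 0, 0.206, 0, 0, 0, 1], [0, 0, 0.206, 0, 0, 0, 1], [0, 0, 0.206, 0, 0, 0, 1], [0, 0, 0.206, 0, 0, 0, 1], [0, -0.08, 0, 0, 0, 0, 1], [0, -0.08, 0, 0, 0, 0, 1], [0, 0, 0, 0, 0, 0, 1]]}}

```text
t: 2.77
eef_pos: [513.8, -326.7, 77.7]
ee_rot: [[0.998, -0.059, 0.0], [-0.059, -0.998, 0.001], [0.0, -0.001, -1.0]]
contact_force: [0.5, 0.4, 0.7]
gripper_width: 85.2
```

```bash
python3 snap.py b side scene wrist; python3 - <<'E'
import cv2,numpy as np
a=cv2.imread('pics/b_side.png')[100:220,240:400];b=cv2.imread('pics/b_scene.png')[160:280,130:290];w=cv2.imread('pics/b_wrist.png')
cv2.imwrite('pics/b.png',np.vstack([np.hstack([cv2.resize(a,(400,300)),cv2.resize(b,(400,300))]),np.hstack([cv2.resize(w,(400,300)),np.zeros((300,400,3),np.uint8)])]))
E
```

```text
2.9167 [ 514.75957184 -329.74598608   79.74703439] [[ 0.9983239  -0.05776303  0.00358123]
 [-0.05775258 -0.99832656 -0.00295386]
 [ 0.00374586  0.00274208 -0.99998922]] 85.51534212993697 [ 0.41365203  0.47834182 -0.32753758]
```

View pics/b.png

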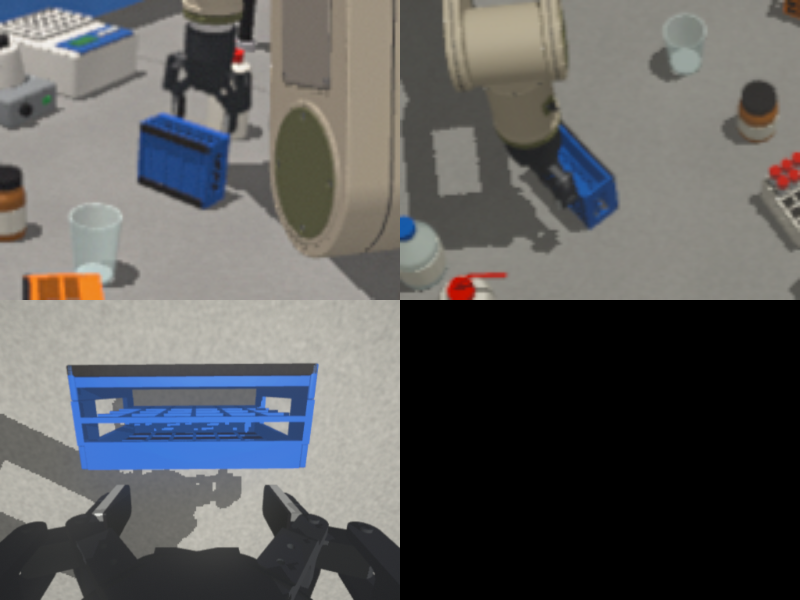

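The fingertips stand centred behind the blue openings face, about 10 mm off it. The wrist view (top left) shows the dark runner on the far side. Next I push slowly.

>>> {"name": "step_arm", "arguments": {"series": [[0, -0.033, 0, 0, 0, 0, 1], [0, -0.033, 0, 0, 0, 0, 1], [0, -0.033, 0, 0, 0, 0, 1], [0, -0.033, 0, 0, 0, 0, 1], [0, -0.033, 0, 0, 0, 0, 1], [0, -0.033, 0, 0, 0, 0, 1], [0, -0.033, 0, 0, 0, 0, 1], [0, 0, 0, 0, 0, 0, 1]]}}

```text
t: 3.58
eef_pos: [515.1, -293.2, 76.6]
ee_rot: [[0.998, -0.057, -0.0], [-0.057, -0.998, 0.001], [-0.0, -0.001, -1.0]]
contact_force: [-0.4, -0.2, -0.1]
gripper_width: 85.5
```

```bash
cat > view.py <<'E'
import cv2,numpy as np,sys,subprocess
t,x,y,u,v=sys.argv[1],*map(int,sys.argv[2:])
a=cv2.imread(f'pics/{t}_side.png')[y:y+120,x:x+160];b=cv2.imread(f'pics/{t}_scene.png')[v:v+120,u:u+160]
cv2.imwrite(f'pics/{t}.png',np.hstack([cv2.resize(a,(400,300)),cv2.resize(b,(400,300))]))
E
python3 snap.py c side scene; python3 view.py c 240 100 130 160
```

```text
3.6833 [ 514.98816543 -293.98341926   76.62361144] [[ 9.98353665e-01 -5.73571640e-02 -3.39749734e-04]
 [-5.73571077e-02 -9.98353711e-01  1.73115567e-04]
 [-3.49119826e-04 -1.53343498e-04 -9.99999927e-01]] 85.19715187457265 [ 0.15292569 -0.3271655  -0.76986481]
```

View pics/c.png

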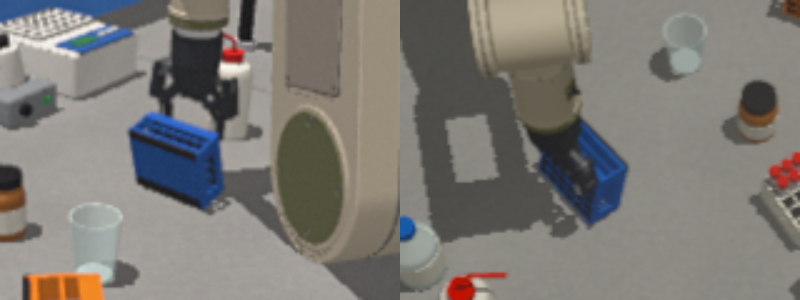

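```bash
cat > rk.py <<'E'
from geo import *
import sys
tag,n,c=sys.argv[1:4]; x0,y0,x1,y1=map(int,sys.argv[4:])
p,W,h=cloud(tag,n); h0,h1,s0={'blue':(95,130,110),'orange':(5,20,140)}[c]
m=np.zeros(h.shape[:2],bool); m[y0:y1,x0:x1]=True; m&=(h[...,0]>=h0)&(h[...,0]<=h1)&(h[...,1]>=s0)
P=W[m];P=P[np.isfinite(P[:,0])]; print('z pct',np.percentile(P[:,2],[2,50,98]))
for a in range(0,130,15):
    Q=P[(P[:,2]>=a)&(P[:,2]<a+15)]
    if len(Q)>5: r=cv2.minAreaRect(Q[:,:2].astype(np.float32)); print(a,len(Q),np.round(r[0]),np.round(r[1]),round(r[2],1),'y',np.round(np.percentile(Q[:,1],[2,98])))
E
for t in a c; do echo $t; python3 rk.py $t side blue 280 135 345 195;done
```

```text
a
z pct [ 11.29559035  63.57505224 106.64690177]
0 37 [ 513. -277.] [ 56. 129.] 86.5 y [-297. -246.]
15 132 [ 514. -276.] [ 59. 129.] 86.7 y [-300. -247.]
30 118 [ 514. -276.] [ 58. 128.] 87.5 y [-300. -248.]
45 121 [ 514. -274.] [ 53. 128.] 87.3 y [-296. -249.]
60 125 [ 512. -275.] [ 55. 127.] 87.2 y [-299. -247.]
75 132 [ 513. -277.] [ 58. 128.] 86.8 y [-307. -248.]
90 126 [ 514. -276.] [ 59. 130.] 87.3 y [-305. -247.]
105 80 [ 511. -273.] [ 53. 126.] 85.9 y [-299. -245.]
c
z pct [ 14.12115495  70.93039647 115.62316856]
0 26 [ 512. -275.] [ 56. 129.] 84.9 y [-292. -241.]
15 124 [ 514. -272.] [ 59. 130.] 86.0 y [-297. -240.]
30 111 [ 514. -268.] [ 59. 130.] 86.9 y [-294. -237.]
45 111 [ 516. -264.] [ 64. 132.] 87.3 y [-290. -231.]
60 106 [ 515. -258.] [ 60. 129.] 87.0 y [-286. -229.]
75 113 [ 515. -255.] [ 63. 130.] 86.2 y [-286. -225.]
90 150 [ 515. -250.] [130.  70.] 1.1 y [-282. -219.]
105 144 [ 515. -250.] [128.  62.] 1.3 y [-278. -235.]
```

It is tilting by about 15° with the lower edge still in place and no sliding. I continue past the tipping point.

>>> {"name": "step_arm", "arguments": {"series": [[0, -0.033, 0, 0, 0, 0, 1], [0, -0.033, 0, 0, 0, 0, 1], [0, -0.033, 0, 0, 0, 0, 1], [0, -0.033, 0, 0, 0, 0, 1], [0, -0.033, 0, 0, 0, 0, 1], [0, 0, 0, 0, 0, 0, 1], [0, 0, 0, 0, 0, 0, 1], [0, 0, 0, 0, 0, 0, 1]]}}

```text
t: 4.35
eef_pos: [516.5, -269.7, 76.8]
ee_rot: [[0.998, -0.058, 0.0], [-0.058, -0.998, -0.0], [0.0, 0.0, -1.0]]
contact_force: [0.7, 0.3, -0.2]
gripper_width: 85.1
```

```bash
python3 snap.py d side scene; python3 view.py d 240 100 130 160;python3 rk.py d side blue 270 125 345 205
```

```text
4.45 [ 516.5180392  -269.84798272   76.85657512] [[ 9.98319041e-01 -5.79575852e-02  1.02066857e-04]
 [-5.79575685e-02 -9.98319035e-01 -1.59826449e-04]
 [ 1.11158441e-04  1.53642241e-04 -9.99999982e-01]] 85.36885123625805 [ 0.1142853  -0.08643036  0.45597216]
z pct [ 6.19858096 46.65810342 59.12038672]
0 218 [ 519. -189.] [102. 129.] 86.2 y [-235. -138.]
15 78 [ 519. -186.] [ 94. 130.] 88.2 y [-230. -138.]
30 94 [ 498. -161.] [158.  82.] 34.2 y [-233. -137.]
45 426 [ 518. -189.] [105. 130.] 88.2 y [-235. -138.]
```

View pics/d.png

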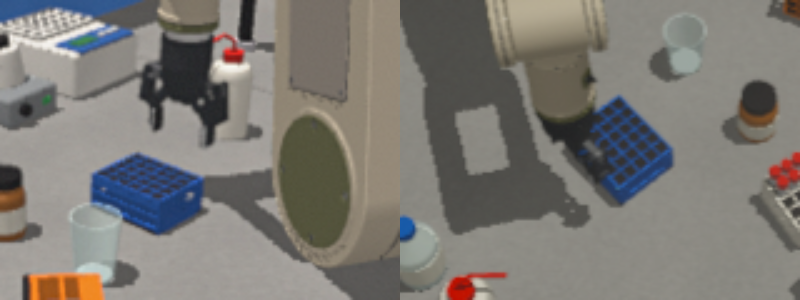

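The blue rack is on its feet with openings up and its top at about 57 mm. Next is the orange rack: up, across above everything, and turn.

>>> {"name": "step_arm", "arguments": {"series": [[0, 0, -0.206, 0, 0, 0, 1], [0, 0, -0.206, 0, 0, 0, 1], [0, 0, -0.206, 0, 0, 0, 1], [0, 0, -0.206, 0, 0, 0, 1], [0, 0, -0.206, 0, 0, 0, 1], [0.023, -0.245, 0, 0, 0, 0, 1], [0.023, -0.245, 0, 0, 0, 0, 1], [0.023, -0.245, 0, 0, 0, 0, 1]]}}

```text
t: 5.12
eef_pos: [533.6, -159.9, 232.4]
ee_rot: [[0.998, -0.06, 0.002], [-0.06, -0.998, -0.001], [0.002, 0.001, -1.0]]
contact_force: [0.7, 0.3, -0.7]
gripper_width: 85.3
```

>>> {"name": "step_arm", "arguments": {"series": [[0.023, -0.245, 0, 0, 0, 0, 1], [0.023, -0.245, 0, 0, 0, 0, 1], [0.023, -0.245, 0, 0, 0, 0, 1], [0.023, -0.245, 0, 0, 0, 0, 1], [0.023, -0.245, 0, 0, 0, 0, 1], [0.023, -0.245, 0, 0, 0, 0, 1], [0.023, -0.245, 0, 0, 0, 0, 1], [0.023, -0.245, 0, 0, 0, 0, 1]]}}

```text
t: 5.78
eef_pos: [577.9, 133.4, 231.4]
ee_rot: [[0.998, -0.058, 0.0], [-0.058, -0.998, -0.0], [0.0, 0.0, -1.0]]
contact_force: [-0.2, -0.1, -0.6]
gripper_width: 85.4
```

>>> {"name": "step_arm", "arguments": {"series": [[0.023, -0.245, 0, 0, 0, 0, 1], [0, 0, 0, 0, 0, -0.1, 1], [0, 0, 0, 0, 0, -0.1, 1], [0, 0, 0, 0, 0, -0.1, 1], [0, 0, 0, 0, 0, -0.1, 1], [0, 0, 0, 0, 0, 0, 1]]}}

```text
t: 6.28
eef_pos: [583.4, 168.2, 231.2]
ee_rot: [[0.934, 0.358, -0.0], [0.358, -0.934, -0.0], [-0.0, 0.0, -1.0]]
contact_force: [-1.2, -0.1, -0.9]
gripper_width: 85.3
```

```bash
python3 snap.py e side scene wrist;python3 rk.py e side orange 172 188 232 242
```

```text
6.4333 [583.419842   168.02133361 231.27507021] [[ 9.36935178e-01  3.49503177e-01 -2.76021718e-05]
 [ 3.49503177e-01 -9.36935179e-01 -1.15268141e-05]
 [-2.98901039e-05  1.15283095e-06 -1.00000000e+00]] 85.42907476609072 [-0.14871777 -1.58842702 -0.0806229 ]
z pct [ 13.8593932   68.26416575 106.25665315]
0 46 [554. 235.] [125.  55.] 20.1 y [194. 280.]
15 195 [554. 239.] [128.  54.] 21.3 y [197. 282.]
30 179 [554. 237.] [129.  56.] 19.8 y [197. 283.]
45 190 [554. 238.] [128.  56.] 20.4 y [196. 283.]
60 203 [554. 238.] [128.  56.] 20.0 y [197. 282.]
75 220 [555. 238.] [127.  59.] 20.4 y [200. 283.]
90 265 [555. 237.] [129.  56.] 20.2 y [198. 274.]
105 138 [556. 238.] [127.  55.] 22.1 y [201. 281.]
```

View pics/e_wrist.png

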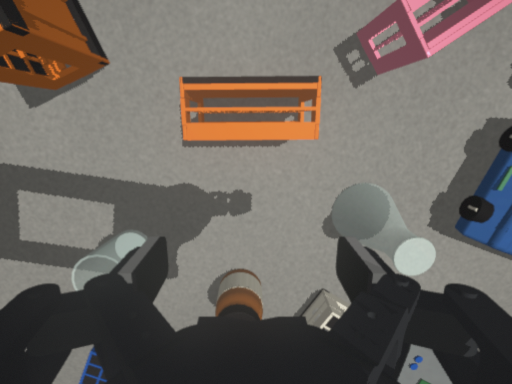

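The wrist view has the orange rack (251,108) centred and parallel to the fingers, with the dark runner on its far side. The flask is at (750,165), well clear of the right finger at about (636,188). I descend and close in.

>>> {"name": "step_arm", "arguments": {"series": [[0, 0, 0.206, 0, 0, 0, 1], [0, 0, 0.206, 0, 0, 0, 1], [0, 0, 0.206, 0, 0, 0, 1], [0, 0, 0.206, 0, 0, 0, 1], [0, 0, 0.206, 0, 0, 0, 1], [0, -0.08, 0, 0, 0, 0, 1], [0, -0.08, 0, 0, 0, 0, 1], [0, 0, 0, 0, 0, 0, 1]]}}

```text
t: 7.1
eef_pos: [574.8, 193.2, 78.3]
ee_rot: [[0.936, 0.353, 0.001], [0.353, -0.936, 0.001], [0.001, -0.001, -1.0]]
contact_force: [0.4, 0.2, -0.0]
gripper_width: 85.4
```

>>> {"name": "step_arm", "arguments": {"series": [[0, -0.033, 0, 0, 0, 0, 1], [0, -0.033, 0, 0, 0, 0, 1], [0, -0.033, 0, 0, 0, 0, 1], [0, -0.033, 0, 0, 0, 0, 1], [0, -0.033, 0, 0, 0, 0, 1], [0, -0.033, 0, 0, 0, 0, 1], [0, -0.033, 0, 0, 0, 0, 1], [0, 0, 0, 0, 0, 0, 1]]}}

```text
t: 7.77
eef_pos: [562.1, 224.1, 76.7]
ee_rot: [[0.935, 0.354, -0.0], [0.354, -0.935, 0.0], [-0.0, -0.0, -1.0]]
contact_force: [0.0, -0.1, 0.1]
gripper_width: 85.7
```

```bash
python3 snap.py f side scene; python3 view.py f 130 140 230 90; python3 rk.py f side orange 165 180 236 246
```

```text
7.8667 [562.39326405 223.26357404  76.58829009] [[ 9.35383621e-01  3.53634506e-01 -3.43058458e-04]
 [ 3.53634458e-01 -9.35383682e-01 -1.92702501e-04]
 [-3.89037537e-04  5.89334710e-05 -9.99999923e-01]] 85.34674084235498 [-0.02357854 -0.33516209 -0.77809806]
z pct [ 15.18176076  75.17292093 116.35263653]
0 25 [561. 144.] [115. 259.] 9.1 y [ 25. 279.]
15 171 [552. 244.] [127.  59.] 21.3 y [199. 290.]
30 158 [552. 247.] [128.  60.] 20.1 y [205. 292.]
45 162 [587. 153.] [127. 270.] 20.5 y [205. 296.]
60 186 [586. 153.] [127. 278.] 20.3 y [158. 303.]
75 169 [547. 262.] [129.  60.] 20.5 y [219. 305.]
90 245 [548. 256.] [129.  73.] 21.3 y [223. 306.]
105 291 [547. 259.] [129.  66.] 17.3 y [226. 288.]
```

View pics/f.png

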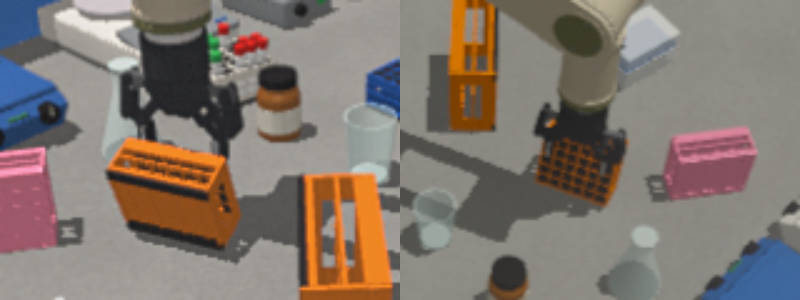

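The orange rack is tilting in place in the same way (crop left 175,195), so I continue.

>>> {"name": "step_arm", "arguments": {"series": [[0, -0.033, 0, 0, 0, 0, 1], [0, -0.033, 0, 0, 0, 0, 1], [0, -0.033, 0, 0, 0, 0, 1], [0, -0.033, 0, 0, 0, 0, 1], [0, -0.033, 0, 0, 0, 0, 1], [0, 0, 0, 0, 0, 0, 1], [0, 0, 0, 0, 0, 0, 1], [0, 0, 0, 0, 0, 0, 1]]}}

```text
t: 8.53
eef_pos: [553.9, 246.2, 76.8]
ee_rot: [[0.935, 0.353, -0.0], [0.353, -0.935, -0.0], [-0.0, 0.0, -1.0]]
contact_force: [0.0, 0.1, 0.5]
gripper_width: 85.6
```

>>> {"name": "step_arm", "arguments": {"series": [[0, 0, 0, 0, 0, 0, 1], [0, 0, -0.206, 0, 0, 0, 1], [0, 0, -0.206, 0, 0, 0, 1], [0, 0, -0.206, 0, 0, 0, 1], [0, 0, -0.206, 0, 0, 0, 1], [0, 0, -0.206, 0, 0, 0, 1], [0, 0, 0, 0, 0, 0, 1], [0, 0, 0, 0, 0, 0, 1]]}}

```text
t: 9.2
eef_pos: [555.6, 246.6, 234.5]
ee_rot: [[0.936, 0.353, 0.005], [0.353, -0.936, 0.002], [0.006, 0.0, -1.0]]
contact_force: [0.1, 0.6, -1.6]
gripper_width: 85.5
```

```bash
python3 snap.py g side scene; python3 rk.py g side orange 165 190 236 260; python3 rk.py g side blue 270 125 345 205; python3 -c "
import cv2,numpy as np
a=[cv2.imread(f'pics/g_{n}.png') for n in('side','scene')]
cv2.imwrite('pics/g.png',np.hstack([cv2.resize(i,(400,300)) for i in a]))"
python3 - <<'E'
from geo import *
# bystanders: depth difference before/after in scene
p,W,h=cloud('a','scene');q,V,_=cloud('g','scene')
for nm,(x,y,w,hh) in dict(beaker=(236,166,17,22),jar=(265,192,17,24),flask=(315,180,19,30),white=(275,216,45,42),media=(124,247,24,28),wash=(145,269,27,31),big_orange=(250,88,20,53),pink=(336,141,37,27),box=(308,95,31,28)).items():
    s=np.s_[y:y+hh,x:x+w]; print(nm,'frac moved>15mm',np.round(np.nanmean(np.linalg.norm(W[s]-V[s],axis=-1)>15),3))
E
```

```text
9.3 [553.60545389 245.92997608 230.4157064 ] [[ 9.35661757e-01  3.52896854e-01 -9.41376221e-04]
 [ 3.52896693e-01 -9.35662231e-01 -3.37511387e-04]
 [-9.99916882e-04 -1.64120574e-05 -9.99999500e-01]] 85.48772415247826 [-0.3388438  -0.37457699 -0.23769799]
z pct [ 6.0269393  50.48962818 58.37201072]
0 361 [570. 195.] [126. 365.] 20.9 y [255. 378.]
15 132 [495. 333.] [148.  84.] 53.6 y [250. 377.]
30 124 [485. 330.] [148.  77.] 63.1 y [249. 378.]
45 793 [526. 315.] [129. 107.] 20.3 y [253. 375.]
z pct [ 5.73346867 46.84404067 58.71099361]
0 217 [ 518. -193.] [108. 131.] 86.0 y [-237. -138.]
15 85 [ 519. -185.] [ 95. 131.] 88.0 y [-230. -137.]
30 91 [ 498. -159.] [158.  81.] 33.0 y [-233. -137.]
45 422 [ 518. -190.] [105. 131.] 87.0 y [-235. -138.]
beaker frac moved>15mm 0.021
jar frac moved>15mm 0.007
flask frac moved>15mm 0.016
white frac moved>15mm 0.008
media frac moved>15mm 0.007
wash frac moved>15mm 0.004
big_orange frac moved>15mm 0.05
pink frac moved>15mm 0.04
box frac moved>15mm 0.512
```

View pics/g.png

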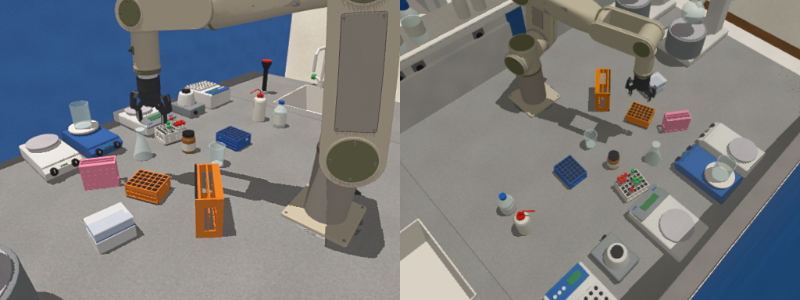

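Both racks are on their feet with openings up, and the arm is clear. The tip box flagged as "moved" only because the arm hides it in the scene view; the side view shows it in place. I'm handing in the job.

```bash
python3 -c "
from rig import *
print(close_job())"
```

```text
the job is handed in; nothing more can be done
None
```

I pushed both racks over with the open fingertips, high on the openings face: first the blue one, then the small orange one. Each came down on its rubber feet with its openings up, and I handed the job in at about 9.3 s.

- **Racks:** In the last pictures both tops measured about 57–59 mm, against the expected 56 mm. Both footprints measured about 105–107 x 130 mm, against 104 x 128 mm.
- **Sliding:** Each rack's pivot edge ended about 6–8 mm ahead of where it started. That may be a small slide or partly measurement error.
- **Bystanders:** A before-and-after depth comparison showed no movement of the beaker, jar, flask, white rack, both bottles, large orange rack or pink rack.
- **One check that disagreed:** The comparison flagged the white-and-grey box beyond the orange rack, because the arm hides it in the scene view. By eye it looks unmoved in the side view; I did not measure it there. I logged that box as the tip box at hand-in, but I never confirmed which object the tip box is.
- **Arm:** It was well above everything when I handed in, touching nothing.

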